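# Latch the sprung sample shuttle at its reading station

### The job

Bring the jar in front of the reader's lens: with closed fingertips push the shuttle's sprung carriage along, at its upright tab, until the spring-loaded stop pin has dropped behind the first tooth but not yet behind the second, then let go so that the carriage springs back and latches against the pin at the middle position. Nothing is to be grasped or lifted: do not reach round the tab, do not touch the jar or the stop pin, and leave the other things where they stand.

Things in the scene. Friction and masses are not known exactly. Their poses are not given: they have to be found in the camera images.
- shuttle: Fixed bench fixture: grey base plate 12 mm thick, spanning x -50 to 86, y -115 to 115 mm from the origin (on the worktop); y axis = direction in which the carriage is pushed. At +y an end block (37 mm high) and a dark spring tube reach to y = 167 mm. Three black ticks on the plate's -x edge show the carriage index's home, middle and last positions
- carriage_slide (a joint): Sliding of the carriage, m along the shuttle's +y: 0 home, 0.030 middle (latched), 0.060 last (latched, no way back), 0.066 end stop. A spring (5 N at 0, 9 N at the end) with a damper of 45 N s/m drives it back. The pin drops behind tooth 1 at 0.027 to 0.030, tooth 2 at 0.057 to 0.060. Let go below 0.025 it returns to 0; between 0.032 and 0.056 to 0.030 within 1 s
- carriage: Aluminium carriage: plate 72 x 100 mm, origin at the middle of its underside, 13 mm above the worktop, axes as the shuttle's. On its -y end stands an upright tab to push at, 40 mm wide (x), 8 mm thick (y), its outer face 50 mm to -y of the origin, its top 77 mm above the worktop; the tab's inner half, towards the jar, is not to be touched
- push_face (a point): Point in the middle of the tab's outer (-y) face, 58 mm above the worktop: push here towards the shuttle's +y. Free space of at least 80 mm lies in front of this face
- pin_lift (a joint): Vertical sprung stop pin, value in m: 0 = down on the rail, up to 0.008 when a tooth has lifted it
- stop_pin: Vertical steel pin with a round black knob (14 mm across, 49 to 60 mm above the worktop when the pin is down) in an aluminium bracket at the shuttle's x = 45, y = 35 mm; origin at the pin's lower tip. Not to be touched
- lens (a point): Centre of the lens on the white reader head, 50 mm above the worktop, facing the shuttle's -x; the head fills the shuttle's x 57 to 83, y -44 to 18 mm and is 90 mm high
- seat (a point): Centre of the round seat on the carriage (ring 62 mm inside, 8 mm high), on its floor 23 mm above the worktop
- sample_jar: Closed specimen jar with a screw lid, 66 mm across the lid, 59 mm high, origin at the centre of its underside; stands loose in the seat, its top 82 mm above the worktop; its lid comes within 21 mm of the tab. Not to be touched
- dropper: Small dropper bottle, 30 mm across, 90 mm high, origin at the centre of its underside; stands loose near one end of the shuttle
- blue_lid_box: Small box with a lid, 67 x 67 x 53 mm, origin at the centre of its underside; stands loose near the other end of the shuttle
- bench_timer: Flat bench timer, 62 x 64 x 20 mm, origin at the centre of its underside; lies loose farther along the shuttle's +y

How it is judged:
By the outcome, as a careful person would: the job done as asked, in the order asked, and still so for the second after the job is handed in, with the robot touching nothing.
It also fails if it takes over 35 s, if anything falls off the work surface, if the arm or the gripper's body presses on something with over 40 N, if the wrist force passes 120 N, or if a joint passes its speed limit or range.

### The arm

A 6-joint arm with a two-finger parallel gripper is mounted at the origin on a cart in front of the work surface, level with it; the furniture and walls round the work are solid. World frame = base frame: x ahead of the robot, y to its left, z up, the work surface at z = 0. Lengths are in m, angles in rad, forces in N, time in s.
With the tool pointing down it reaches from about 0.325 to 0.9 m from the base axis. Payload 6.1 kg.
Tool frame: the origin (TCP) lies at the very end of the fingers, on their centre line; the grasp point (between the pads) lies 19 mm behind it; z points along the fingers, y is the line along which they close (so a half turn about z gives the same grasp; the last joint's range is limited). The gripper opens to 85 mm and grips with 20 to 120 N. Pads are 22 mm wide; open, the fingers measure 114 mm over their backs; the gripper's body (76 mm by 85 mm) begins 54 mm behind the grasp point. The pads swing forward as they close: fully open they stand 13 mm farther back than shut.
Start: joints at [1.002, 0.22, 1.526, -0, 1.395, -0.126], TCP at [0.268, 0.565, 0.231] pointing down, gripper open.
Joint ranges: [-2.98, 2.98], [-0.91, 2.08], [0.09, 2.57], [-1.24, 4.39], [0.2, 2.65], [-2.68, 2.68]. Speed limits (rad/s): [2.57, 2.57, 3.01, 3.14, 3.14, 3.14].

### API

Orientations are given as a 3x3 rotation matrix whose columns are the frame's x, y, z axes.
In Python, from workcell import r gives the robot as it stands. The module is installed in compiled form; this text tells all that it offers.
- The arm moves only by the tool step_arm, never from a script. Its argument "rows" is a list of rows, each a list of 5 numbers: the closure, from 0 (fully open) to 1 (shut), then the shift along the tool's x, y, z in m, then the turn about the tool's z in rad. A call has exactly 8 rows; each row shifts and turns the commanded pose from where the row before left it, along the tool's axes as they then stand; what a row does not reach is not made up. A row lasts 1/10 s, in which the tool goes at most 50 mm and 8.59 degrees, less where a joint would pass 70% of its speed; a pose out of reach is approached as far as the arm can. A call with a gripper value outside its range is refused whole. The fingers move at their own pace and stop on an object; the grip force is fixed at half the most. Time passes only in rows, so rows that do not move let the fingers close, or fill a call up. It gives the time, the measured TCP pose, the force, the opening and the grip force at its end, in the units of the state.
- r.observe(): the state, without advancing time (a new reading comes with each control period).
- r.camera(name): name is "side" or "top"; returns (picture, depth): 420x560x3 uint8, red, green, blue; 420x560 float32, m along the optical axis (not along the pixel's ray), 0 where there is no reading.
- r.camera_model(name): a dict with "camera_matrix" (3x3 intrinsics, pixels), "k1" (the pictures are not rectified: a ray, as slopes to the right and down, at radius r is drawn at 1 + k1 r^2 times it, then the intrinsics apply), "extrinsics" (4x4, takes a point from camera to world coordinates). Camera axes: x right, y down, z forward; pixel columns grow to the right and rows downward; lengths in m; the calibration is good to about 2 mm. A picture is of the moment at which its call begins. camera_model takes no time and is no camera call.
- r.finish_job(): hands the job in; it is judged then, once.
The state is a dict: "clock": time; "joints": joint angles; "dq": joint speeds; "joint_efforts": joint torques, N m; "eef_pos": TCP position; "eef_rot": TCP orientation; "ft_force": force on the tool from outside, world axes, zero at the start; "wrist_torque": the same for the moment, N m; "gripper_width": finger opening in m; "gripper_force": force on a finger pad.
Only numpy, scipy, OpenCV 4.12 (cv2) and the standard library are available. Lean on these libraries where they do the work, as an engineer would, in place of code of your own. Each camera call takes 0.05 s, during which the arm holds its last target. There are 200 camera calls.

## Working session

There is one attempt and no reset: what is moved stays moved. The work goes in short steps, Python scripts to look and compute and a tool call to move; the robot and the scene stay as the last step left them, time stands still between calls to the robot, and variables do not carry over. Pictures are saved under pics/ and viewed, at most 10 in all, crops included, and the job is handed in when it is done.

Besides the shell and the picture viewer there is one more tool, called after "Call:" by a JSON object that holds its "fn" and its "kwargs", one argument or row to a line. step_arm: Moves the arm, as the interface text tells. Its arguments: {"type":"object","properties":{"rows":{"type":"array","items":{"type":"array","items":{"type":"number"}}}},"required":["rows"]}

```bash
mkdir -p pics; cat > h.py <<'E'
import numpy as np, cv2
from workcell import r
def cloud(name):
    p,d=r.camera(name); m=r.camera_model(name); K=np.array(m["camera_matrix"]);E=np.array(m["extrinsics"])
    h,w=d.shape; u,v=np.meshgrid(np.arange(w),np.arange(h))
    uv=np.stack([u,v],-1).reshape(-1,1,2).astype(np.float64)
    n=cv2.undistortPoints(uv,K,np.array([m["k1"],0,0,0.])).reshape(h,w,2)
    c=np.dstack([n[...,0]*d,n[...,1]*d,d]); W=c@E[:3,:3].T+E[:3,3]; W[d==0]=np.nan
    return p,d,W
E
python3 - <<'E'
from h import *
for n in("top","side"):
    p,d,W=cloud(n); cv2.imwrite(f"pics/{n}0.png",p[...,::-1]); np.savez(f"{n}0.npz",p=p,d=d,W=W)
    print(n,np.array(r.camera_model(n)["extrinsics"]).round(3).tolist())
o=r.observe();print(o)
E
```

```text
top [[0.021, -0.993, 0.117, 0.316], [-1.0, -0.023, -0.009, 0.064], [0.012, -0.116, -0.993, 1.583], [0.0, 0.0, 0.0, 1.0]]
side [[-0.958, -0.149, 0.244, 0.143], [-0.285, 0.563, -0.776, 1.047], [-0.022, -0.813, -0.582, 0.807], [0.0, 0.0, 0.0, 1.0]]
{'clock': 0.1, 'joints': array([ 1.00190588e+00,  2.21156808e-01,  1.52750622e+00,  7.92433628e-07,
        1.39471801e+00, -1.26090185e-01]), 'dq': array([-0.00064372, -0.00296112, -0.00388219, -0.00089003, -0.00063842,
       -0.00061754]), 'joint_efforts': array([ 7.24299080e-04, -4.98243356e+01, -3.90548265e+01, -2.75654329e-04,
        5.77593062e-03, -4.43210627e-05]), 'eef_pos': array([0.26749106, 0.56425215, 0.2302977 ]), 'eef_rot': array([[-9.03555209e-01,  4.28470601e-01, -9.64054985e-04],
       [ 4.28471626e-01,  9.03553981e-01, -1.50629112e-03],
       [ 2.25674258e-04, -1.77408740e-03, -9.99998401e-01]]), 'ft_force': array([-0.03819612, -0.28196268,  0.46995112]), 'wrist_torque': array([-0.01712497, -0.0043732 ,  0.06067762]), 'gripper_force': 0.0, 'gripper_width': 0.08545886279178008}
```

View pics/top0.png

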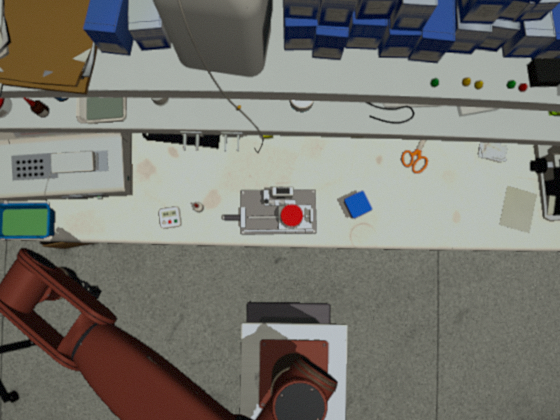

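View pics/side0.png

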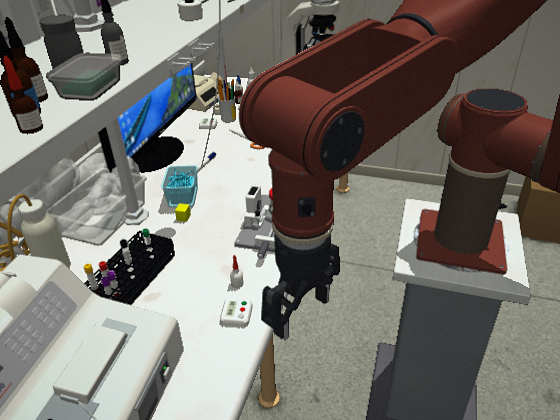

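Top view: the shuttle spans about (240–316, 190–234), with its spring tube on the left (world +y). The red jar is at (291,215), the blue box at (356,205) and the timer at (170,217). In the side view the arm partly hides the shuttle.

```bash
python3 - <<'E'
from h import *
z=np.load("top0.npz");p,d,W=z["p"],z["d"],z["W"]
c=p[175:250,210:385]; cv2.imwrite("pics/crop1.png",cv2.resize(c,None,fx=4.5,fy=4.5,interpolation=cv2.INTER_CUBIC)[...,::-1])
hsv=cv2.cvtColor(p,cv2.COLOR_RGB2HSV); R=np.zeros(d.shape,bool);R[175:250,210:385]=1
red=R&((hsv[...,0]<8)|(hsv[...,0]>172))&(hsv[...,1]>150)&(hsv[...,2]>90)
blue=R&(abs(hsv[...,0]-112)<14)&(hsv[...,1]>130)
for n,m in(("red",red),("blue",blue)):
    print(n,m.sum(),np.nanmean(W[m],0).round(4),np.nanmin(W[m],0).round(3),np.nanmax(W[m],0).round(3))
print("bench z",np.nanmedian(W[236:240,330:380,2]), "z map mm")
for v in range(184,240,2): print(v,(W[v,218:322:2,2]*1000).round().astype(int).tolist())
# plate outline: pixels z 8..16mm or above, in region
m=R.copy(); m&=(W[...,2]>0.007)&(W[...,2]<0.05); m[:,325:]=0
pl=m.astype(np.uint8); pts=W[m][:,:2].astype(np.float32)
print("rect all",cv2.minAreaRect(pts))
m2=m.copy(); m2[:,:239]=0
print("rect plate",cv2.minAreaRect(W[m2][:,:2].astype(np.float32)))
E
```

```text
red 371 [0.469  0.0166 0.0827] [ 0.44  -0.015  0.072] [0.499 0.046 0.093]
blue 5 [ 0.5    -0.1571  0.0481] [ 0.476 -0.165  0.042] [ 0.536 -0.148  0.052]
bench z 0.0010306041419093637 z map mm
184 [-3, -5, 2, -2, 0, 2, 2, -1, 0, -1, 3, 11, 4, -1, 2, 0, -1, -4, 0, 3, 5, 2, 6, -7, 2, 3, -6, -4, 1, -2, -1, 1, 11, -2, 6, 3, -4, 2, 1, -1, 4, -1, 2, 6, 0, 1, -5, 3, -2, 6, 3, 4]
186 [-3, 2, -6, -5, -3, 3, 1, 0, -4, 3, 2, 2, -5, 1, -2, -1, -1, 6, 0, 0, -1, -4, 0, 1, 2, 4, 0, -1, -2, 86, 88, 89, 80, 88, 91, 88, 85, -2, 3, -1, -7, -3, 1, -3, -3, -9223372036854775808, 2, 1, 4, -4, 7, 9]
188 [0, 0, 2, -6, 6, 1, 5, -1, 4, -2, 0, 1, -4, 4, -2, -2, 0, 4, 2, 2, -1, -9, -1, 4, 2, 3, 2, 90, 91, 95, 92, 91, 94, 93, 92, 87, 88, 98, -3, 4, -2, -6, -2, 3, 0, 4, -2, 4, 1, 2, 2, -2]
190 [-6, 9, 3, 4, 2, 7, -2, -5, -1, 4, 7, 6, 11, 11, 21, 17, 12, 17, 17, 11, 13, 11, 12, 55, 51, 44, 15, 89, 90, 85, 87, 92, 91, 91, 89, 85, 90, 85, 13, 14, 14, 16, 8, 12, 15, 14, 16, 17, 15, 1, 1, 1]
192 [9, 0, 0, 6, 3, -4, 1, -2, 2, -1, 6, 11, 17, 14, 14, 15, 14, 22, 7, 19, 18, 16, 13, 53, 49, 53, 11, 81, 93, 95, 86, 94, 93, 97
[... 4313 characters left out ...]
, -1, -3, -9, 2, 3, -7, -3, -1, -6, 3]
236 [3, 1, 3, 1, 3, -5, -1, 1, -2, 2, 0, -1, 0, -6, -3, 1, 0, -1, 4, 2, -3, -3, 4, 3, 4, 10, -6, 2, 2, 3, 6, 4, 4, -3, -1, -1, -10, 6, 5, 3, 5, -1, 1, 10, 1, 3, 4, 3, -1, -3, -3, 2]
238 [6, 0, -2, -4, 0, 0, 3, -4, 6, 3, 1, -7, 0, 7, -5, -4, -1, -1, -3, 0, -3, 5, 10, 1, 0, 2, 1, 3, 2, -1, 0, -6, 5, 4, 5, -2, -2, 0, -4, 1, -2, -3, -2, 7, 0, 1, 1, 1, 3, -3, 0, -5]
rect all ((0.49379250407218933, 0.0881122425198555), (0.20829898118972778, 0.3486199975013733), 1.3246115446090698)
rect plate ((0.49482065439224243, 0.043647222220897675), (0.20829898118972778, 0.25966617465019226), 1.3246115446090698)<stdin>:10: RuntimeWarning: invalid value encountered in cast
```

View pics/crop1.png

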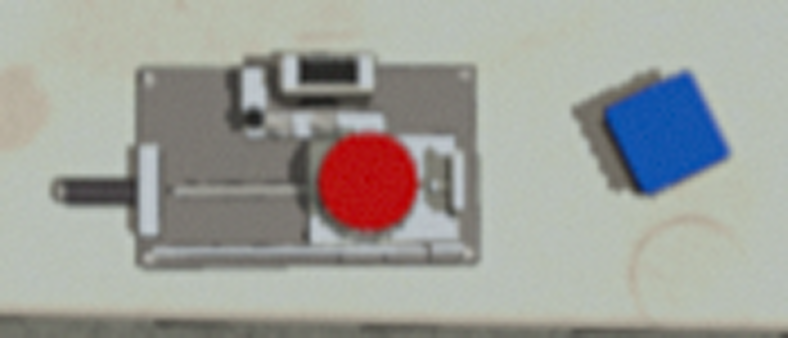

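The crop shows the plate corners at about (137,67), (477,67), (475,265) and (137,262). The jar is at (367,182) and the tab top is a light strip at (458,150–212). The box is well to the right, and the dropper at (197,206) full-frame is clear.

```bash
cat >> h.py <<'E'
def ray(name,uv,z):
    m=r.camera_model(name); K=np.array(m["camera_matrix"]);E=np.array(m["extrinsics"])
    n=cv2.undistortPoints(np.array(uv,float).reshape(-1,1,2),K,np.array([m["k1"],0,0,0.])).reshape(-1,2)
    D=np.c_[n,np.ones(len(n))]@E[:3,:3].T; s=(z-E[2,3])/D[:,2]
    return E[:3,3]+D*s[:,None]
E
python3 - <<'E'
from h import *
f=lambda a:[((x+.5)/4.5-.5+210,(y+.5)/4.5-.5+175) for x,y in a]
c=ray("top",f([(137,66),(477,66),(476,265),(136,266)]),.012);print("plate",c[:,:2].round(4).tolist(),c.mean(0))
print("angles deg",[np.degrees(np.arctan2(*(a-b)[:2])).round(2) for a,b in((c[0],c[1]),(c[3],c[2]))])
# all plate edges by line fitting on mid-grey is noisy; use tube + tab too
print("tube",ray("top",f([(55,190),(136,190)]),.035).round(4).tolist())
print("tab top corners",ray("top",f([(452,150),(464,150),(464,211),(452,211)]),.077).round(4).tolist())
print("jar",ray("top",f([(367,182)]),.082).round(4))
z=np.load("top0.npz");p=z["p"]
print(p[205:225:2,304:320].mean(-1).round().astype(int))
print(p[203:228,311:313].mean((1,2)).round().astype(int))
E
```

```text
plate [[0.5512, 0.1716], [0.5565, -0.0589], [0.4213, -0.0601], [0.4156, 0.1682]] [0.48616174 0.05519598 0.012     ]
angles deg [np.float64(-1.32), np.float64(-1.44)]
tube [[0.4634, 0.222, 0.035], [0.4646, 0.1682, 0.035]]
tab top corners [[0.4912, -0.0383, 0.077], [0.4914, -0.0461, 0.077], [0.4517, -0.0467, 0.077], [0.4515, -0.0389, 0.077]]
jar [[0.4686 0.0165 0.082 ]]
[[170 169 167 166 163 166 159 125 116 116 115 130 179 189 187 187]
 [183 166 183 193 194 195 184 138 121 117 114 134 178 189 187 186]
 [141 117 128 147 152 143 161 182 176 132 114 119 157 186 185 185]
 [140 122 121 123 111  83 130 187 186 137 112 115 143 181 188 187]
 [141 121 120 122 112  80 131 187 186 137 115 115 145 182 187 186]
 [118 121 158 145 122  94 127 187 188 138 115 118 148 182 189 185]
 [130 106 130 123 105  84 124 184 188 137 114 120 149 182 189 189]
 [147 122 120 120 114  84 120 188 189 139 116 122 148 180 189 187]
 [189 171 141 134 124  82  88 141 150 127 116 116 133 179 190 185]
 [192 194 189 193 188 166 144 137 123 120 120 118 131 180 188 186]]
[117 116 120 121 130 158 179 186 186 187 186 186 187 187 186 186 188 180
 146 114 130 148 151 152 152]
```

Call:
{"fn": "step_arm", "kwargs": {
  "rows": [
    [1,0,0,0,0.138],
    [1,0,0,0,0.138],
    [1,0,0,0,0.138],
    [1,0,0,0,0.138],
    [1,0,0,0,0.138],
    [1,0,0,0,0.138],
    [1,0,0,0,0.138],
    [1,0,0,0,0.138]
  ]
}}

```text
clock: 0.9
eef_pos: [0.2676, 0.5644, 0.2306]
eef_rot: [[-0.018, 1.0, -0.001], [1.0, 0.018, -0.001], [-0.001, -0.001, -1.0]]
ft_force: [1.1, 0.3, 0.6]
gripper_width: -0.0001
gripper_force: 0.0
```

Call:
{"fn": "step_arm", "kwargs": {
  "rows": [
    [1,-0.041,0.012,0,0],
    [1,-0.041,0.012,0,0],
    [1,-0.041,0.012,0,0],
    [1,-0.041,0.012,0,0],
    [1,-0.041,0.012,0,0],
    [1,-0.041,0.012,0,0],
    [1,-0.041,0.012,0,0],
    [1,-0.041,0.012,0,0]
  ]
}}

```text
clock: 1.7
eef_pos: [0.3715, 0.2374, 0.231]
eef_rot: [[-0.024, 1.0, -0.0], [1.0, 0.024, -0.0], [-0.0, -0.0, -1.0]]
ft_force: [0.7, -0.1, 0.5]
gripper_width: 0.0003
gripper_force: 0.0
```

Call:
{"fn": "step_arm", "kwargs": {
  "rows": [
    [1,-0.041,0.012,0,0],
    [1,-0.041,0.012,0,0],
    [1,-0.041,0.012,0,0],
    [1,-0.041,0.012,0,0],
    [1,-0.041,0.012,0,0],
    [1,-0.041,0.012,0,0],
    [1,-0.041,0.012,0,0],
    [1,-0.041,0.012,0,0]
  ]
}}

```text
clock: 2.5
eef_pos: [0.4755, -0.0883, 0.231]
eef_rot: [[-0.024, 1.0, -0.0], [1.0, 0.024, 0.0], [0.0, -0.0, -1.0]]
ft_force: [1.8, 0.7, 0.7]
gripper_width: 0.0002
gripper_force: 0.0
```

Call:
{"fn": "step_arm", "kwargs": {
  "rows": [
    [1,0,-0.003,0.02,0],
    [1,0,0,0.03,0],
    [1,0,0,0.03,0],
    [1,0,0,0.03,0],
    [1,0,0,0.03,0],
    [1,0,0,0.026,0],
    [1,0,0,0.02,0],
    [1,0,0,0,0]
  ]
}}

```text
clock: 3.3
eef_pos: [0.4694, -0.0855, 0.042]
eef_rot: [[-0.024, 1.0, -0.007], [1.0, 0.024, 0.002], [0.003, -0.007, -1.0]]
ft_force: [0.1, -0.3, -1.4]
gripper_width: 0.0001
gripper_force: 0.0
```

```bash
python3 - <<'E'
from h import *
p,d,W=cloud("side"); R=p.copy()
ok=(W[...,0]>.38)&(W[...,0]<.6)&(W[...,1]>-.2)&(W[...,1]<.25)&(W[...,2]>.005)&(W[...,2]<.12)
v,u=np.where(ok);a,b,c,e=v.min(),v.max(),u.min(),u.max();print(a,b,c,e)
s=min(800/(e-c),600/(b-a));cv2.imwrite("pics/side1.png",cv2.resize(p[a:b,c:e],None,fx=s,fy=s,interpolation=cv2.INTER_CUBIC)[...,::-1]);print(s)
E
```

```text
157 263 234 309
5.660377358490566
```

View pics/side1.png

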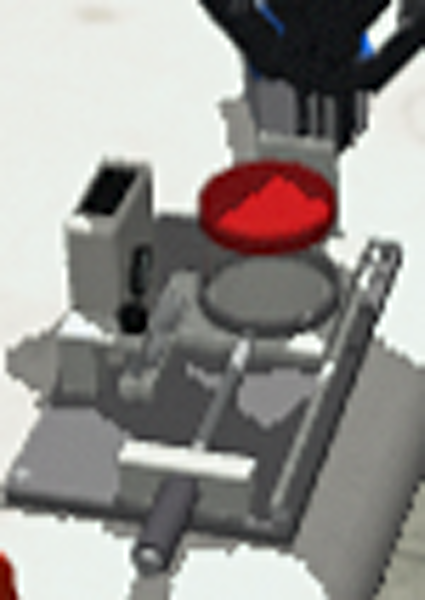

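The side view shows the closed fingers standing behind the tab, which is at (290,150) in the crop, with the jar in its seat in front. The knuckles sit above tab height.

Call:
{"fn": "step_arm", "kwargs": {
  "rows": [
    [1,0.006,0.002,-0.002,0],
    [1,0.006,0,0,0],
    [1,0.004,0,0,0],
    [1,0.003,0,0,0],
    [1,0,0,0,0],
    [1,0,0,0,0],
    [1,0,0,0,0],
    [1,0,0,0,0]
  ]
}}

```text
clock: 4.15
eef_pos: [0.474, -0.0676, 0.0473]
eef_rot: [[-0.024, 1.0, -0.0], [1.0, 0.024, 0.0], [0.0, -0.0, -1.0]]
ft_force: [-0.7, 0.1, 0.4]
gripper_width: 0.0
gripper_force: 0.0
```

Call:
{"fn": "step_arm", "kwargs": {
  "rows": [
    [1,0.001,-0.002,0.004,0],
    [1,0.001,0,0,0],
    [1,0.001,0,0,0],
    [1,0.001,0,0,0],
    [1,0.001,0,0,0],
    [1,0.001,0,0,0],
    [1,0.001,0,0,0],
    [1,0.001,0,0,0]
  ]
}}

```text
clock: 4.95
eef_pos: [0.4718, -0.0595, 0.0433]
eef_rot: [[-0.024, 1.0, 0.0], [1.0, 0.024, -0.0], [-0.0, 0.0, -1.0]]
ft_force: [1.1, 0.7, 0.4]
gripper_width: 0.0002
gripper_force: 0.0
```

Call:
{"fn": "step_arm", "kwargs": {
  "rows": [
    [1,0.001,0,0,0],
    [1,0.001,0,0,0],
    [1,0.001,0,0,0],
    [1,0.001,0,0,0],
    [1,0,0,0,0],
    [1,0,0,0,0],
    [1,0,0,0,0],
    [1,0,0,0,0]
  ]
}}

```text
clock: 5.75
eef_pos: [0.4718, -0.0557, 0.0433]
eef_rot: [[-0.024, 1.0, 0.0], [1.0, 0.024, -0.0], [-0.0, 0.0, -1.0]]
ft_force: [-0.7, -1.5, -0.2]
gripper_width: 0.0003
gripper_force: 0.9
```

Call:
{"fn": "step_arm", "kwargs": {
  "rows": [
    [1,0.001,0,0,0],
    [1,0.001,0,0,0],
    [1,0,0,0,0],
    [1,0,0,0,0],
    [1,0,0,0,0],
    [1,0,0,0,0],
    [1,0,0,0,0],
    [1,0,0,0,0]
  ]
}}

```text
clock: 6.55
eef_pos: [0.4717, -0.0542, 0.0433]
eef_rot: [[-0.024, 1.0, 0.0], [1.0, 0.024, -0.001], [-0.001, -0.0, -1.0]]
ft_force: [-0.3, -5.2, -1.0]
gripper_width: -0.0001
gripper_force: 2.5
```

Call:
{"fn": "step_arm", "kwargs": {
  "rows": [
    [1,0.003,0,0,0],
    [1,0.003,0,0,0],
    [1,0.003,0,0,0],
    [1,0.003,0,0,0],
    [1,0.003,0,0,0],
    [1,0.003,0,0,0],
    [1,0.003,0,0,0],
    [1,0.003,0,0,0]
  ]
}}

```text
clock: 7.35
eef_pos: [0.4709, -0.031, 0.0434]
eef_rot: [[-0.024, 1.0, -0.0], [1.0, 0.024, -0.003], [-0.003, -0.001, -1.0]]
ft_force: [-1.2, -10.4, 1.7]
gripper_width: -0.0001
gripper_force: 4.6
```

Call:
{"fn": "step_arm", "kwargs": {
  "rows": [
    [1,0.003,0,0,0],
    [1,0.003,0,0,0],
    [1,0.003,0,0,0],
    [1,0.003,0,0,0],
    [1,0.003,0,0,0],
    [1,0.002,0,0,0],
    [1,0,0,0,0],
    [1,0,0,0,0]
  ]
}}

```text
clock: 8.15
eef_pos: [0.4703, -0.0138, 0.0434]
eef_rot: [[-0.024, 1.0, -0.001], [1.0, 0.024, -0.002], [-0.002, -0.001, -1.0]]
ft_force: [-3.0, -8.4, 1.6]
gripper_width: 0.0003
gripper_force: 4.1
```

```bash
python3 - <<'E'
from h import *
p,d,W=cloud("top")
cv2.imwrite("pics/crop2.png",cv2.resize(p[175:250,210:385],None,fx=4.5,fy=4.5,interpolation=cv2.INTER_CUBIC)[...,::-1])
hsv=cv2.cvtColor(p,cv2.COLOR_RGB2HSV);m=((hsv[...,0]<5)|(hsv[...,0]>175))&(hsv[...,1]>200)&(hsv[...,2]>120);m[:185]=0;m[240:]=0;m[:,:240]=0;m[:,325:]=0
v,u=np.where(m);print(u.min(),u.max(),v.min(),v.max(),ray("top",[(u.min(),215)],.082))
o=r.observe();print(o["eef_pos"],o["ft_force"])
E
```

```text
267 273 212 223 [[0.46720649 0.08648963 0.082     ]]
[ 0.47038595 -0.01377882  0.04337212] [-2.80386445 -8.51463925  1.21143844]
```

View pics/crop2.png

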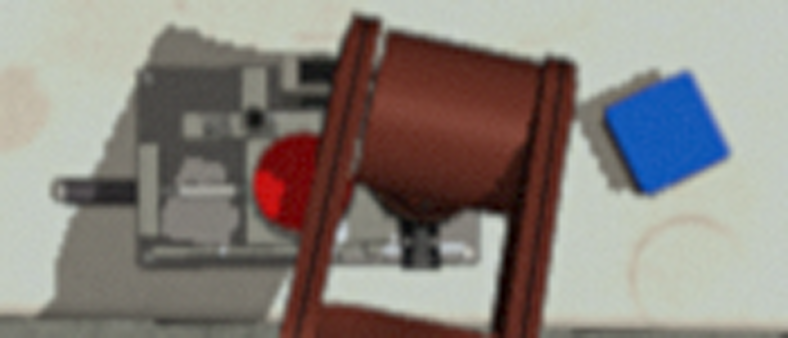

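The jar's left edge moved from crop x 319 to 253, which is about 43 mm of travel and inside the 32–56 mm window. The finger position also gives about 42 mm. Withdrawing.

Call:
{"fn": "step_arm", "kwargs": {
  "rows": [
    [1,-0.003,0,0,0],
    [1,-0.003,0,0,0],
    [1,-0.004,0,0,0],
    [1,-0.006,0,0,0],
    [1,-0.01,0,0,0],
    [1,-0.015,0,0,0],
    [1,-0.015,0,0,0],
    [1,-0.01,0,0,0]
  ]
}}

```text
clock: 9.0
eef_pos: [0.4724, -0.0795, 0.0433]
eef_rot: [[-0.023, 1.0, 0.0], [1.0, 0.023, 0.0], [0.0, 0.0, -1.0]]
ft_force: [-0.3, -0.2, 0.2]
gripper_width: -0.0002
gripper_force: 0.0
```

Call:
{"fn": "step_arm", "kwargs": {
  "rows": [
    [1,0,0,-0.02,0],
    [1,0,0,-0.03,0],
    [1,0,0,-0.03,0],
    [1,0,0,-0.03,0],
    [1,0,0,-0.03,0],
    [1,-0.03,0,-0.02,0],
    [1,-0.04,0,0,0],
    [1,-0.04,0,0,0]
  ]
}}

```text
clock: 9.8
eef_pos: [0.4756, -0.1897, 0.2047]
eef_rot: [[-0.025, 1.0, 0.003], [1.0, 0.025, -0.001], [-0.001, 0.003, -1.0]]
ft_force: [0.3, 0.7, -0.4]
gripper_width: 0.0001
gripper_force: 0.0
```

Call:
{"fn": "step_arm", "kwargs": {
  "rows": [
    [1,-0.04,0,0,0],
    [1,-0.04,0,0,0],
    [1,0,0,0,0],
    [1,0,0,0,0],
    [1,0,0,0,0],
    [1,0,0,0,0],
    [1,0,0,0,0],
    [1,0,0,0,0]
  ]
}}

```text
clock: 10.6
eef_pos: [0.477, -0.2678, 0.2034]
eef_rot: [[-0.025, 1.0, 0.0], [1.0, 0.025, -0.0], [-0.0, 0.0, -1.0]]
ft_force: [0.1, 0.0, 0.1]
gripper_width: 0.0002
gripper_force: 0.0
```

```bash
python3 - <<'E'
from h import *
p,d,W=cloud("top")
cv2.imwrite("pics/crop3.png",cv2.resize(p[175:250,210:385],None,fx=4.5,fy=4.5,interpolation=cv2.INTER_CUBIC)[...,::-1])
o=r.observe();print(o["eef_pos"],o["ft_force"],o["clock"])
E
```

```text
[ 0.47700893 -0.2679277   0.20343816] [-0.04529212  0.19797656  0.15722873] 10.65
```

View pics/crop3.png

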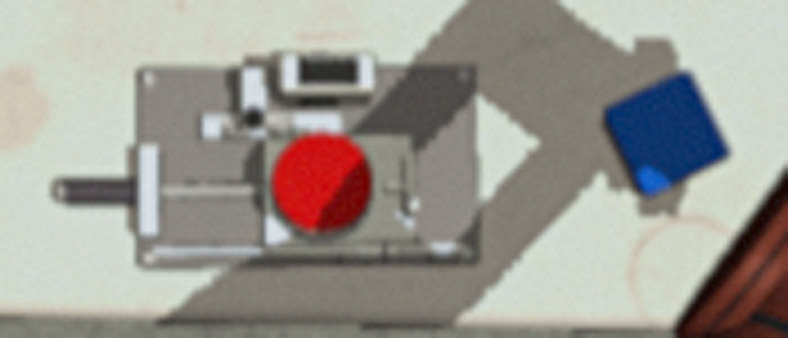

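The jar is now at crop (322,183), 45 px or about 30 mm from home and level with the reader. The carriage is latched at the middle position, and the jar is seated and the box hasn't moved.

```bash
python3 -c "
from workcell import r
print(r.finish_job())"
```

```text
the job is handed in; nothing more can be done
None
```

The carriage is latched at the middle position (about 30 mm by the camera), with the jar in front of the lens and the arm clear of everything, and the job was handed in at about 10.7 s.

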